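# Seat the keyed vial block in the dry-block heater

### The job

Fit the vial block with the orange handle into the well of the dry-block heater. Turn it so that the rib on its side goes down the slot in the well, lower it all the way to the bottom, and let go only once it sits home. Leave the block with the green handle standing where it is.

Things in the scene. Friction and masses are not known exactly. Their poses are not given: they have to be found in the camera images.
- block_large: Block to fit (mm): upright aluminium cylinder, 56 across, 45 tall, foot tapered to 48; four large dark holes in its top. Key rib 10 wide on its side along its own -x, reaching 42 from the axis, full height. Orange handle bar on top: 50 long (along x), 14 thick (along y), 60 to 90 above the underside, centred; white dot at the rib's end. 0.3 kg. Origin: centre of underside, z up; starts upright.
- block_small: The other block, to be left alone: same shape and sizes (mm), rib also along its own -x, but ten small holes and a green handle. Origin: centre of its underside.
- heater: Fixed grey heater (mm), 124 (x) by 130 (y), top face 70 high; console behind the well (heater's +x) to 95 high. Round well 64 wide, 45 deep, flared to 74 at its top 5 mm. Slot 26 wide (36 at its top), as deep as the well, from it along the heater's own -x to 47 from the centre, for the rib. Seated: block's x along heater's x, block's metal top level with top face. Origin: worktop under well centre.
- well (a point): Centre of the well's floor, 25 mm above the worktop, where the seated block's underside centre comes; axes as the heater's.
There are look-alikes about, which are no part of the job. Leave any red look-alike of the block_large alone.

How it is judged:
At the end, for the whole second after the job is handed in: The orange-handled block is down on the well floor (underside within 4 mm of it, within 12 mm of the well's centre), its rib in the slot (within 0.4 rad), upright within 0.1 rad, and at rest (horizontal distance between block_large and well below 0.012 m and z of block_large in the frame of well below 0.004 m and angle between the x axis of block_large and the x axis of heater, either way round below 0.4 rad and angle between block_large's own z axis and vertical below 0.1 rad and linear speed of block_large below 0.02 m/s); the robot touches nothing.
It fails at once if the green-handled block is moved by more than 30 mm or tipped over (distance of block_small from where it was at the start of the episode above 0.03 m or angle between block_small's own z axis and vertical above 0.3 rad).
It fails at once if the orange-handled block is let go over the heater more than 20 mm above the well floor (horizontal distance between block_large and well below 0.07 m and z of block_large in the frame of well above 0.02 m and contact force between the fingers and block_large below 0.1 N).
It also fails if it takes over 48 s, if anything falls off the work surface, if the arm or the gripper's body presses on something with over 40 N, if the wrist force passes 120 N, or if a joint passes its speed limit or range.

### The arm

A 6-joint arm with a two-finger parallel gripper is mounted at the origin on a cart in front of the work surface, level with it; the furniture and walls round the work are solid. World frame = base frame: x ahead of the robot, y to its left, z up, the work surface at z = 0. Lengths are in m, angles in rad, forces in N, time in s.
With the tool pointing down it reaches from about 0.35 to 0.975 m from the base axis. Payload 4.9 kg.
Tool frame: the origin (TCP) lies midway between the tips of the shut fingers; the grasp point (between the pads) lies 19 mm behind it (manip.pinch_z is the distance from the TCP to the grasp point, in m); z points along the fingers, y is the direction in which the jaws open and shut (so a half turn about z gives the same grasp; the last joint's range is limited). The gripper opens to 85 mm and grips with 20 to 120 N. Pads are 22 mm wide; open, the fingers measure 114 mm over their backs; the gripper's body (76 mm by 85 mm) begins 54 mm behind the grasp point. The pads swing forward as they close: fully open they stand 13 mm farther back than shut.
Start: joints at [-0.119, 0.053, 1.613, -0, 1.476, -0.119], TCP at [0.625, 0, 0.231] pointing down, gripper open.
Joint ranges: [-3.01, 3.01], [-1.01, 2.22], [0.06, 2.58], [-1.02, 4.17], [0.09, 2.62], [-3.14, 3.14]. Speed limits (rad/s): [2.57, 2.57, 3.14, 3.14, 3.14, 3.14].

### API

Orientations are given as a unit quaternion [w, x, y, z].
In Python, from plant import manip gives the robot as it stands.
- The arm moves only by the tool drive_tool, never from a script. Its argument "commands" is text: rows parted by semicolons, each of 5 numbers parted by spaces: the finger opening in mm, from 0 to 85.4, then the shift along the tool's x, y, z in units of 30 mm (1.0 is 30 mm), then the turn about the tool's z in degrees. A call has exactly 8 rows; each row shifts and turns the commanded pose from where the row before left it, along the tool's axes as they then stand; what a row does not reach is not made up. A row lasts 1/8 s, in which the tool goes at most 62.5 mm and 10.7 degrees, less where a joint would pass 70% of its speed; a pose out of reach is approached as far as the arm can. A call is refused whole if a number of a shift passes 1 or a number of a turn 10.7, either way. A call with a gripper value outside its range is refused whole. The fingers move at their own pace and stop on an object; the grip force is fixed at half the most. Time passes only in rows, so rows that do not move let the fingers close, or fill a call up. It gives the time, the measured TCP pose, the force and the opening at its end, in the units of the state.
- manip.state(): the state, without advancing time (a new reading comes with each control period).
- manip.grab_frame(name): name is "scene" or "side" or "wrist"; returns the picture (480x640x3 uint8, red, green, blue); there is no depth.
- manip.camera_params(name): a dict with "fx", "fy", "cx", "cy" (pixels), "xyz" and "orientation" of the camera in the world. Camera axes: x right, y down, z forward; pixel columns grow to the right and rows downward; lengths in m; the calibration is good to about 2 mm. The wrist camera is an equidistant fisheye: a pixel r from the principal point sees the ray r / f radians off the axis. A picture is of the moment at which its call begins: read the wrist's pose just before it. camera_params takes no time and is no camera call; for the wrist camera it gives the pose at the moment of the call.
- manip.job_done(): hands the job in, once; it reports no verdict.
The state is a dict: "time": time; "joint_pos": joint angles; "joint_vel": joint speeds; "joint_efforts": joint torques, N m; "tool_pos": TCP position; "tool_rot": TCP orientation; "contact_force": force on the tool from outside, world axes, zero at the start; "ft_torque": the same for the moment, N m; "gripper_width": opening from 0.0 (shut) to 1.0 (fully open).
Only numpy, scipy, OpenCV 4.12 (cv2) and the standard library are available. Lean on these libraries where they do the work, as an engineer would, in place of code of your own. Each camera call takes 0.05 s, during which the arm holds its last target. There are 200 camera calls.

## Working session

There is one attempt and no reset: what is moved stays moved. The work goes in short steps, Python scripts to look and compute and a tool call to move; the robot and the scene stay as the last step left them, time stands still between calls to the robot, and variables do not carry over. Pictures are saved under pics/ and viewed, about 8 in all and at most 12, crops included, and the job is handed in when it is done.

Besides the shell and the picture viewer there is one more tool, called after ">>>" by a JSON object that holds its "op" and its "data", one argument or row to a line. drive_tool: Moves the arm, as the interface text tells. Its arguments: {"type":"object","properties":{"commands":{"type":"string"}},"required":["commands"]}

```bash
mkdir -p pics; python3 - <<'E'
from plant import manip
import cv2
for n in("scene","side","wrist"):
    p=manip.camera_params(n);print(n,p)
    cv2.imwrite(f"pics/{n}0.png",manip.grab_frame(n)[:,:,::-1])
s=manip.state();print(s)
E
```

```text
scene {'fx': 575.8771422969577, 'fy': 575.8771422969577, 'cx': 327.35154494135486, 'cy': 241.526378213412, 'xyz': array([-0.0944865 , -0.47212942,  0.51694663]), 'orientation': array([-0.45498516,  0.79649505, -0.33991964,  0.20745789])}
side {'fx': 573.2347335035239, 'fy': 573.2347335035239, 'cx': 325.0425497999702, 'cy': 237.46166593928078, 'xyz': array([ 0.0888518 , -0.6433613 ,  0.63245136]), 'orientation': array([-0.45554775,  0.84958514, -0.22998735,  0.13336851])}
wrist {'fx': 371.64829954431775, 'fy': 371.64829954431775, 'cx': 320.4273001891431, 'cy': 235.56495528671115, 'xyz': array([0.62431698, 0.07320517, 0.37349827]), 'orientation': array([ 1.47111395e-01,  9.89119471e-01,  1.26564027e-04, -9.45213694e-04])}
{'time': 0.15, 'joint_pos': array([-1.19011241e-01,  5.32450121e-02,  1.61399792e+00,  3.62336481e-06,
        1.47601999e+00, -1.19004143e-01]), 'joint_vel': array([ 2.21706672e-03, -2.46064014e-03, -3.89778181e-03,  8.28095949e-04,
        1.99171814e-03,  8.75777356e-05]), 'joint_efforts': array([ 5.10442842e-04, -3.94241810e+01, -3.70721948e+01, -1.15854355e-04,
        4.61802789e-03,  5.00508997e-05]), 'tool_pos': array([6.24499866e-01, 5.42096786e-05, 2.30309227e-01]), 'tool_rot': array([-6.57577311e-04,  7.07109166e-01,  7.07103903e-01, -5.14821788e-04]), 'contact_force': array([0.35210822, 0.46849608, 1.29970212]), 'ft_torque': array([-0.01752559, -0.03630631, -0.07257565]), 'gripper_width': 0.9949095414599137}
```

View pics/scene0.png

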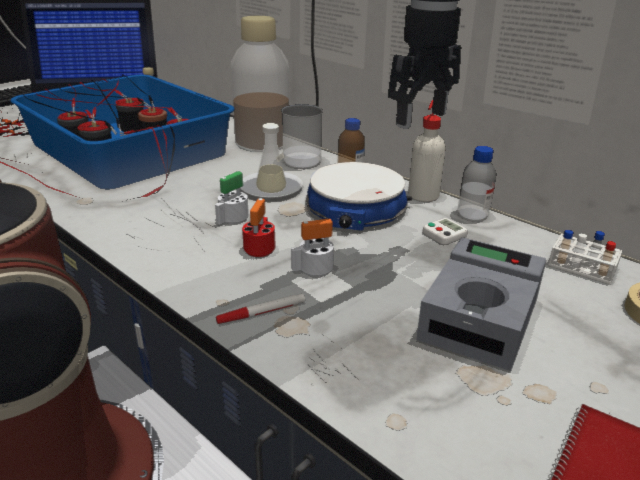

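View pics/wrist0.png

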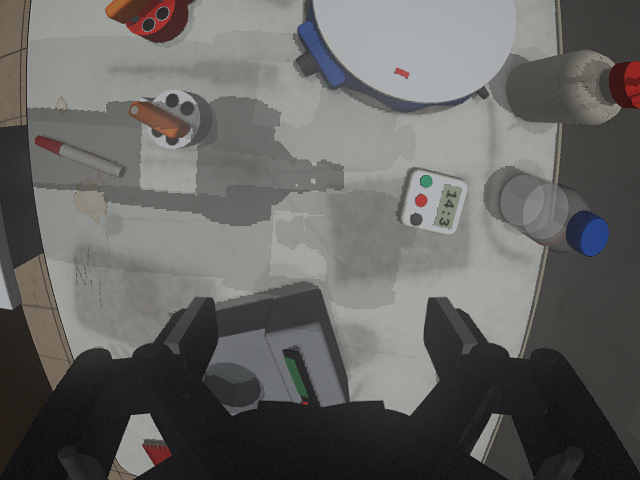

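The scene picture shows three candidates: the metal block with the orange handle at (316,245), a red-bodied look-alike with an orange handle at (258,230), and the green-handled block at (231,200). I choose the one at (316,245). The heater well is at (483,293). The wrist picture shows the same block at (165,120) and the well at (232,383).

```bash
python3 - <<'E'
import cv2,numpy as np
s=cv2.imread("pics/scene0.png");w=cv2.imread("pics/wrist0.png");d=cv2.imread("pics/side0.png")
r=lambda im,x,y,ww,h,k:cv2.resize(im[y:y+h,x:x+ww],None,fx=k,fy=k,interpolation=cv2.INTER_CUBIC)
top=np.hstack([r(s,270,205,80,60,5),r(w,115,75,120,90,400/120)])
bot=np.hstack([r(s,415,235,133,100,3),r(w,150,280,200,150,2)])
h=min(300,bot.shape[0]);bot=bot[:h]
W=min(top.shape[1],bot.shape[1])
cv2.imwrite("pics/c1.png",np.vstack([top[:300,:W],bot[:,:W]]))
E
```

```text
(no output)
```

View pics/c1.png

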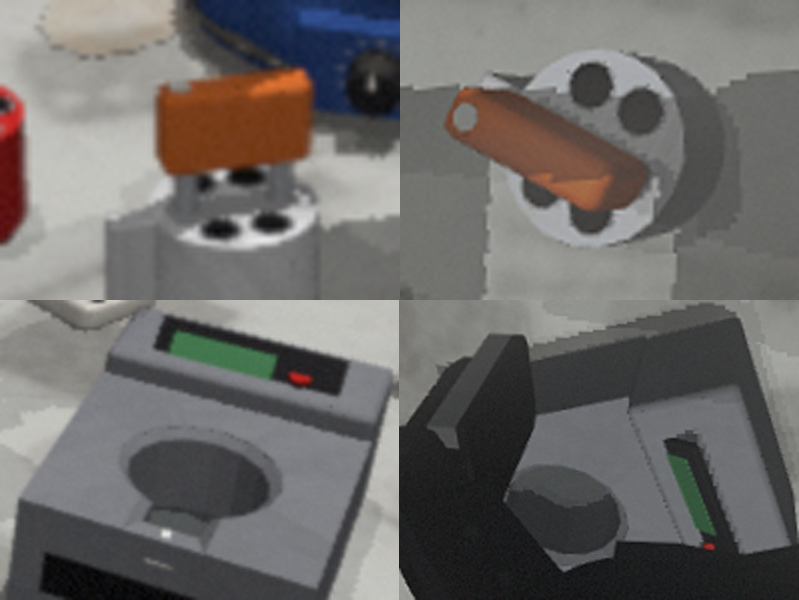

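View pics/side0.png

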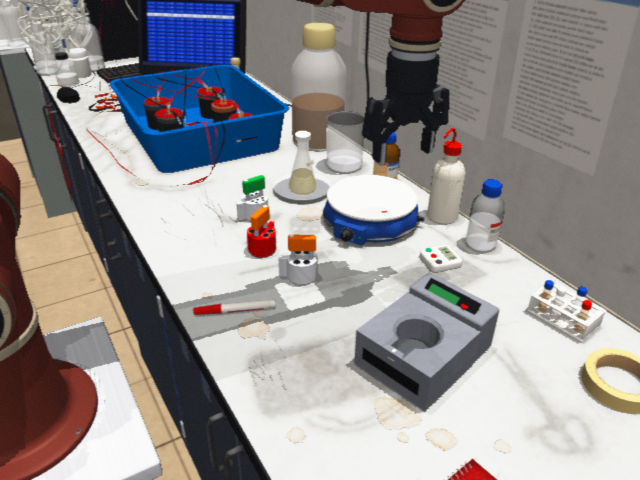

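The crops confirm the choice: the body is aluminium with four large dark holes, and the white dot and rib are at the handle's left end. The scene crop also shows the heater slot facing the front-left.

```bash
cat > h.py <<'E'
import numpy as np
from scipy.spatial.transform import Rotation as R
def ray(p,u,v,z,fish=False):
    x=(u-p["cx"])/p["fx"];y=(v-p["cy"])/p["fy"]
    if fish:
        r=np.hypot(x,y);d=np.array([x/r*np.sin(r),y/r*np.sin(r),np.cos(r)])
    else: d=np.array([x,y,1.])
    q=p["orientation"];d=R.from_quat([q[1],q[2],q[3],q[0]]).apply(d)
    return p["xyz"]+d*(z-p["xyz"][2])/d[2]
E
python3 - <<'E'
from h import *
from plant import manip
np.set_printoptions(precision=4,suppress=True)
s=manip.camera_params("scene");w=manip.camera_params("wrist");d=manip.camera_params("side")
W=lambda a,b:(115+(a-400)*.3,75+b*.3)
dot,ends=ray(w,*W(464,117),.09,1),[ray(w,*W(*c),.09,1) for c in((470,87),(445,125),(597,207),(613,165))]
E=np.array(ends);print("dot",dot,"ends\n",E,E.mean(0))
a=(E[2]+E[3]-E[0]-E[1])/2;print("len",np.linalg.norm(a),"yaw",np.degrees(np.arctan2(a[1],a[0])))
S=lambda a,b:(270+a/5,205+b/5)
t=[ray(s,*S(*c),.09) for c in((160,82),(310,70))];print("scene handle near top?",t)
C=lambda a,b:(415+a/3,235+(b-300)/3)
print("well",ray(s,*C(201,473),.07),"side well",ray(d,418,333,.07))
f1,f2=ray(s,*C(22,498),.07),ray(s,*C(325,590),.07);v=f2-f1
b=[ray(s,*C(*c),.07) for c in((107,367),(370,437))]
print("front",f1,f2,np.linalg.norm(v),"back",b)
n=np.array([-v[1],v[0]]);print("heater x yaw",np.degrees(np.arctan2(n[1],n[0])))
# wrist: console edge top-right panel & well
V=lambda a,b:(150+(a-400)/2,280+(b-300)/2)
print("wrist well edges L,R,T",[ray(w,*V(*c),.07,1) for c in((507,495),(626,510),(570,465))])
print("console base line",[ray(w,*V(*c),.07,1) for c in((630,412),(690,550))])
E
```

```text
dot [0.4718 0.0939 0.09  ] ends
 [[0.4738 0.1012 0.09  ]
 [0.4662 0.0925 0.09  ]
 [0.5076 0.0687 0.09  ]
 [0.5122 0.0785 0.09  ]] [0.49   0.0852 0.09  ]
len 0.046192369573927215 yaw -30.294006319262067
scene handle near top? [array([0.4699, 0.0979, 0.09  ]), array([0.5096, 0.0702, 0.09  ])]
well [ 0.5252 -0.1934  0.07  ] side well [ 0.5239 -0.1925  0.07  ]
front [ 0.4518 -0.1466  0.07  ] [ 0.4867 -0.2732  0.07  ] 0.13127736125512773 back [array([ 0.5739, -0.1126,  0.07  ]), array([ 0.608 , -0.2352,  0.07  ])]
heater x yaw 15.451353711026819
wrist well edges L,R,T [array([ 0.4991, -0.1776,  0.07  ]), array([ 0.5637, -0.1829,  0.07  ]), array([ 0.5368, -0.1543,  0.07  ])]
console base line [array([ 0.5704, -0.1204,  0.07  ]), array([ 0.5963, -0.2108,  0.07  ])]
```

>>> {"op": "drive_tool", "data": {
  "commands": "45 0.57 -0.9 0 0;45 0.57 -0.9 0 0;45 0.57 -0.9 0 0;45 0.57 -0.9 0 0;45 0.55 -0.88 0 0;45 0 0 0.5 -10;45 0 0 0.5 -10;45 0 0 0.5 -10"
}}

```text
time: 1.15
tool_pos: [0.4903, 0.085, 0.1856]
tool_rot: [-0.0, 0.497, 0.868, -0.0]
contact_force: [0.3, -0.1, -0.2]
gripper_width: 0.529
```

>>> {"op": "drive_tool", "data": {
  "commands": "45 0 0 0.5 -10;45 0 0 0 -10;45 0 0 0 -8;45 0 0 0 0;45 0 0 0 0;45 0 0 0 0;45 0 0 0 0;45 0 0 0 0"
}}

```text
time: 2.15
tool_pos: [0.4906, 0.0849, 0.1713]
tool_rot: [0.0, 0.276, 0.961, 0.0]
contact_force: [0.2, -0.3, -0.7]
gripper_width: 0.53
```

```bash
python3 - <<'E'
from plant import manip
import cv2
print(manip.camera_params("wrist"));cv2.imwrite("pics/w1.png",cv2.resize(manip.grab_frame("wrist")[:,:,::-1],(800,600),interpolation=cv2.INTER_CUBIC))
E
```

```text
{'fx': 371.64829954431775, 'fy': 371.64829954431775, 'cx': 320.4273001891431, 'cy': 235.56495528671115, 'xyz': array([0.42756854, 0.123364  , 0.31463337]), 'orientation': array([0.12877227, 0.86516632, 0.47949026, 0.07066854])}
```

View pics/w1.png

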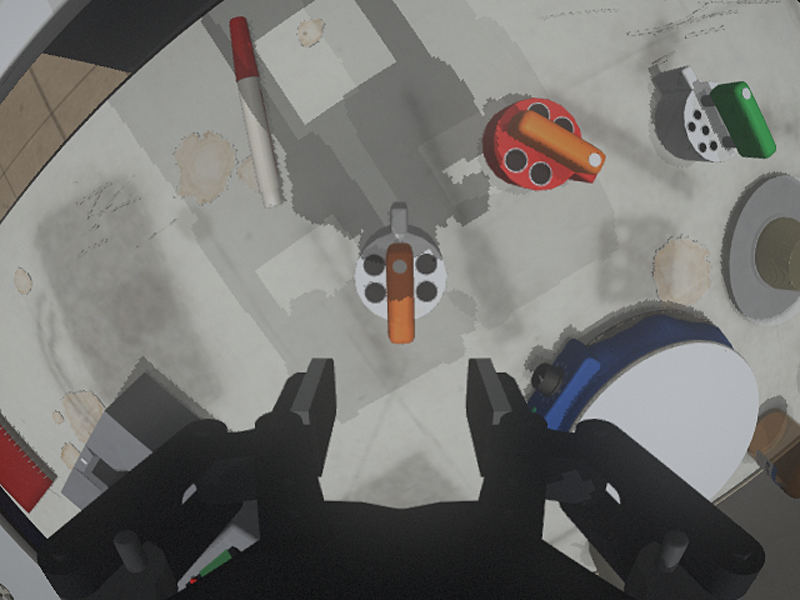

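The handle lies straight along the tool's x in the wrist view, from (399,245) to (401,343), with the rib above at (399,218). The red and green blocks stand clear to the right.

```bash
python3 - <<'E'
from h import *
from plant import manip
np.set_printoptions(precision=4,suppress=True)
w=manip.camera_params("wrist");s=manip.state();q=s["tool_rot"];T=R.from_quat([q[1],q[2],q[3],q[0]])
f=lambda n,u,v,z:print(n,(P:=ray(w,u*.8,v*.8,z,1)),"tool mm",T.inv().apply(P-s["tool_pos"])*1000)
f("dot",399.5,267,.09);f("top near",399.5,252,.09);f("far end",401,343,.09);f("left",388,320,.09);f("right",414,320,.09)
f("rib tip",400,203,.045);f("cyl L",355,278,.045);f("cyl R",446,278,.045)
f("red handle",527,125,.09);f("red dot",595,160,.09)
E
```

```text
dot [0.4729 0.0941 0.09  ] tool mm [19.9059 -1.5684 81.3225]
top near [0.4664 0.0981 0.09  ] tool mm [27.521  -1.5645 81.322 ]
far end [0.5079 0.0731 0.09  ] tool mm [-20.9322  -0.8096  81.325 ]
left [0.4935 0.0742 0.09  ] tool mm [-8.0948 -7.5038 81.3242]
right [0.5006 0.0856 0.09  ] tool mm [-8.0891  5.8753 81.3243]
rib tip [0.4497 0.1088 0.045 ] tool mm [ 47.3646  -1.4195 126.3208]
cyl L [0.4735 0.0619 0.045 ] tool mm [  2.3307 -28.5365 126.3234]
cyl R [0.5025 0.1084 0.045 ] tool mm [  2.3494  26.2702 126.3238]
red handle [0.4449 0.1846 0.09  ] tool mm [91.6307 60.3295 81.3185]
red dot [0.4771 0.2079 0.09  ] tool mm [76.6529 97.1597 81.3197]
```

>>> {"op": "drive_tool", "data": {
  "commands": "45 0.12 -0.04 0.6 0;45 0 0 0.8 0;45 0 0 0.8 0;45 0 0 0.8 0;45 0 0 0.5 0;45 0 0 0.3 0;45 0 0 0 0;45 0 0 0 0"
}}

```text
time: 3.2
tool_pos: [0.4876, 0.0858, 0.0582]
tool_rot: [0.001, 0.276, 0.961, 0.0]
contact_force: [0.6, 0.5, 0.6]
gripper_width: 0.527
```

>>> {"op": "drive_tool", "data": {
  "commands": "0 0 0 0 0;0 0 0 0 0;0 0 0 0 0;0 0 0 0 0;0 0 0 0 0;0 0 0 0 0;0 0 0 -0.2 0;0 0 0 -0.3 0"
}}

```text
time: 4.2
tool_pos: [0.4855, 0.0857, 0.0712]
tool_rot: [-0.001, 0.276, 0.961, -0.001]
contact_force: [-0.6, 0.1, -1.8]
gripper_width: 0.155
```

>>> {"op": "drive_tool", "data": {
  "commands": "0 0 0 -0.8 0;0 0 0 -0.8 0;0 0 0 -0.8 0;0 0 0 -0.8 -9.5;0 0 0 -0.1 -9.5;0 0 0 0 -9.5;0 0 0 0 -9.5;0 0 0 0 -9.5"
}}

```text
time: 5.2
tool_pos: [0.4863, 0.0857, 0.1709]
tool_rot: [-0.001, -0.138, 0.99, 0.0]
contact_force: [-0.9, 0.3, -2.8]
gripper_width: 0.153
```

>>> {"op": "drive_tool", "data": {
  "commands": "0 0.12 -0.6 0 0;0 0.12 -0.9 0 0;0 0.12 -1 0 0;0 0.12 -1 0 0;0 0.12 -1 0 0;0 0.12 -1 0 0;0 0.12 -1 0 0;0 0.12 -0.9 0 0"
}}

```text
time: 6.2
tool_pos: [0.518, -0.1368, 0.171]
tool_rot: [-0.0, -0.135, 0.991, 0.0]
contact_force: [-0.1, -0.2, -2.8]
gripper_width: 0.155
```

>>> {"op": "drive_tool", "data": {
  "commands": "0 0.12 -0.7 0 0;0 0.12 -0.6 0 0;0 0.03 -0.4 0 0;0 0 -0.2 0 0;0 0 0 0 0;0 0 0 0 0;0 0 0 0 0;0 0 0 0 0"
}}

```text
time: 7.2
tool_pos: [0.5259, -0.1926, 0.1713]
tool_rot: [0.0, -0.135, 0.991, 0.0]
contact_force: [0.2, 0.1, -2.0]
gripper_width: 0.153
```

```bash
python3 - <<'E'
from plant import manip
import cv2,numpy as np
s=manip.state();print(s["tool_pos"],s["tool_rot"],s["contact_force"],manip.camera_params("wrist"))
w=manip.grab_frame("wrist")[:,:,::-1];d=manip.grab_frame("side")[:,:,::-1]
cv2.imwrite("pics/s2f.png",d)
cv2.imwrite("pics/w2.png",cv2.resize(w[90:390,120:520],(800,600),interpolation=cv2.INTER_CUBIC))
E
```

```text
[ 0.52588708 -0.19259169  0.17134898] [ 1.66181359e-05 -1.35084021e-01  9.90834147e-01  7.01604126e-06] [ 0.15901421  0.0794297  -1.9952554 ] {'fx': 371.64829954431775, 'fy': 371.64829954431775, 'cx': 320.4273001891431, 'cy': 235.56495528671115, 'xyz': array([ 0.45433394, -0.21308236,  0.31463532]), 'orientation': array([0.0890721 , 0.59852956, 0.78762347, 0.11609388])}
```

View pics/w2.png

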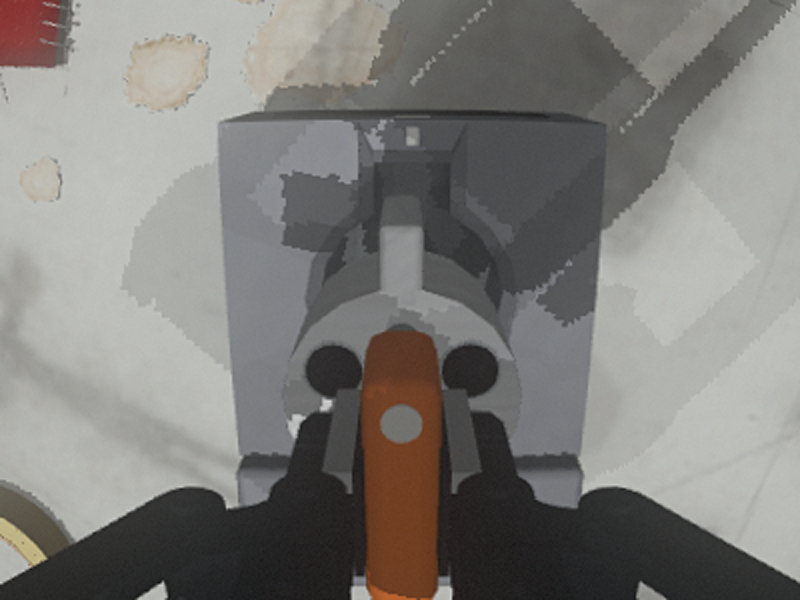

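The block hangs straight in the grip, with its rib at (402,240) pointing into the slot, whose flare spans (360..466,126). The heater's front top edge runs from (218,122) to (606,122).

```bash
python3 - <<'E'
from h import *
from plant import manip
np.set_printoptions(precision=4,suppress=True)
w=manip.camera_params("wrist");s=manip.state();q=s["tool_rot"];T=R.from_quat([q[1],q[2],q[3],q[0]])
print(s["time"])
f=lambda n,u,v,z:print(n,(P:=ray(w,120+u/2,90+v/2,z,1)),"tool mm",T.inv().apply(P-s["tool_pos"])*1000)
f("frontL",218,122,.07);f("frontR",606,122,.07);f("slot top L",360,126,.07);f("slot top R",466,126,.07);f("slot in L",374,160,.065);f("slot in R",450,160,.065)
f("flare L",308,280,.07);f("flare R",516,280,.07)
f("backL",240,455,.07);f("backR",581,455,.07)
f("rib bot",402,197,.113);f("rib top L",384,225,.158);f("rib top R",422,225,.158);f("dot",401,424,.203)
d=manip.camera_params("side")
E
```

```text
7.3
frontL [ 0.4853 -0.2683  0.07  ] tool mm [ 59.3563 -61.9095 101.3051]
frontR [ 0.4503 -0.1433  0.07  ] tool mm [ 59.6712  67.8294 101.3081]
slot top L [ 0.4748 -0.2217  0.07  ] tool mm [ 56.9487 -14.2942 101.3063]
slot top R [ 0.4655 -0.1883  0.07  ] tool mm [ 57.0363  20.4599 101.3071]
slot in L [ 0.4852 -0.2144  0.065 ] tool mm [ 45.0315  -9.9559 106.3066]
slot in R [ 0.4783 -0.1897  0.065 ] tool mm [ 45.0809  15.6387 106.3072]
flare L [ 0.5304 -0.2256  0.07  ] tool mm [  4.425  -32.8686 101.307 ]
flare R [ 0.5112 -0.1565  0.07  ] tool mm [  4.4641  38.8157 101.3087]
backL [ 0.6051 -0.2354  0.07  ] tool mm [-64.9265 -62.2992 101.3078]
backR [ 0.5704 -0.1097  0.07  ] tool mm [-65.1179  68.098  101.3109]
rib bot [ 0.4871 -0.2041  0.113 ] tool mm [40.4234 -0.5357 58.307 ]
rib top L [ 0.4867 -0.2082  0.158 ] tool mm [41.9025 -4.4107 13.3068]
rib top R [ 0.4845 -0.2003  0.158 ] tool mm [41.9062  3.7592 13.307 ]
dot [ 0.5093 -0.1981  0.203 ] tool mm [ 17.3699  -0.6999 -31.6925]
```

>>> {"op": "drive_tool", "data": {
  "commands": "0 0.08 0.1 0 0;0 0 0 0.3 0;0 0 0 0.5 0;0 0 0 0.3 0;0 0 0 0.1 0;0 0 0 0 0;0 0 0 0 0;0 0 0 0 0"
}}

```text
time: 8.3
tool_pos: [0.5231, -0.1909, 0.1359]
tool_rot: [0.0, -0.135, 0.991, -0.0]
contact_force: [0.2, 0.2, -2.5]
gripper_width: 0.157
```

```bash
python3 - <<'E'
from plant import manip
import cv2,numpy as np
s=manip.state();print(s["tool_pos"],s["contact_force"])
w=manip.grab_frame("wrist")[:,:,::-1];d=manip.grab_frame("side")[:,:,::-1]
r=lambda im,x,y,ww,h,W,H:cv2.resize(im[y:y+h,x:x+ww],(W,H),interpolation=cv2.INTER_CUBIC)
cv2.imwrite("pics/w3.png",np.hstack([r(w,220,130,200,150,400,300),r(d,340,240,160,120,400,300)]).copy() if 0 else np.vstack([r(w,220,130,200,75,800,300),r(d,320,270,200,75,800,300)]))
E
```

```text
[ 0.52310968 -0.19086286  0.13590895] [ 0.15157596  0.23099843 -2.4666393 ]
```

View pics/w3.png

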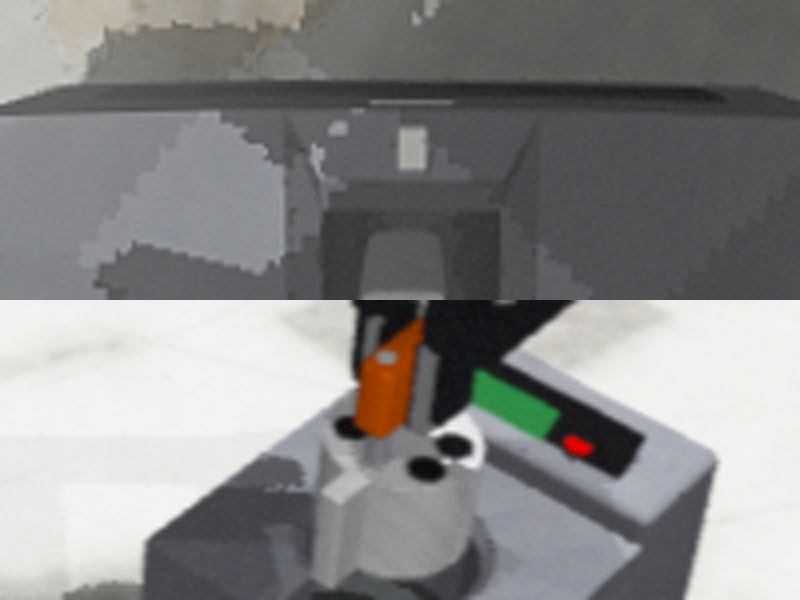

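The rib, with its tip at about (403,232), sits centred in the slot between edges 322 and 500. The lower edge of the slot's end flare is at row 182.

```bash
python3 - <<'E'
from h import *
from plant import manip
np.set_printoptions(precision=4,suppress=True)
w=manip.camera_params("wrist");s=manip.state();q=s["tool_rot"];T=R.from_quat([q[1],q[2],q[3],q[0]])
f=lambda n,u,v,z:print(n,T.inv().apply(ray(w,220+u/4,130+v/4,z,1)-s["tool_pos"])*1000)
f("front edge",400,112,.07);f("slot end L .065",322,182,.065);f("slot end R",500,182,.065)
f("end floor",410,210,.025);f("rib tip bottom",403,232,.078);f("rib L",365,245,.078);f("rib R",443,245,.078)
E
```

```text
front edge [56.6176 -1.1044 65.6878]
slot end L .065 [ 46.0238 -12.4089  70.6986]
slot end R [46.0471 13.3579 70.6861]
end floor [ 35.7976   0.501  110.6975]
rib tip bottom [40.8061 -0.678  57.6955]
rib L [38.9997 -5.8838 57.6989]
rib R [39.0043  4.8023 57.6938]
```

>>> {"op": "drive_tool", "data": {
  "commands": "0 0 0.03 0.1 0;0 0 0 0.2 0;0 0 0 0.25 0;0 0 0 0.25 0;0 0 0 0.25 0;0 0 0 0.25 0;0 0 0 0.2 0;0 0 0 0 0"
}}

```text
time: 9.4
tool_pos: [0.5231, -0.1899, 0.0897]
tool_rot: [0.001, -0.135, 0.991, -0.0]
contact_force: [5.7, -0.1, -4.7]
gripper_width: 0.153
```

>>> {"op": "drive_tool", "data": {
  "commands": "0 0 0 0.1 0;0 0 0 0.07 0;0 0 0 0.04 0;0 0 0 0.03 0;0 0 0 0.03 0;0 0 0 0 0;0 0 0 0 0;0 0 0 0 0"
}}

```text
time: 10.4
tool_pos: [0.5233, -0.1899, 0.0831]
tool_rot: [0.001, -0.135, 0.991, -0.0]
contact_force: [5.1, 1.8, 4.0]
gripper_width: 0.152
```

>>> {"op": "drive_tool", "data": {
  "commands": "0 -0.05 0 0 0;0 0 0 0 0;0 0 0 0.03 0;0 0 0 0 0;30 0 0 0 0;45 0 0 0 0;45 0 0 0 0;45 0 0 0 0"
}}

```text
time: 11.4
tool_pos: [0.5235, -0.1893, 0.0808]
tool_rot: [-0.001, -0.135, 0.991, 0.0]
contact_force: [-1.2, -0.1, -0.3]
gripper_width: 0.525
```

>>> {"op": "drive_tool", "data": {
  "commands": "45 0 0 -0.2 0;45 0 0 -0.5 0;45 0 0 -0.8 0;45 0 0 -0.8 0;45 0 0 -0.8 0;45 0 0 -0.8 0;45 0 0 0 0;45 0 0 0 0"
}}

```text
time: 12.4
tool_pos: [0.5237, -0.1893, 0.1979]
tool_rot: [-0.0, -0.135, 0.991, 0.0]
contact_force: [0.0, -0.8, -0.6]
gripper_width: 0.527
```

```bash
python3 - <<'E'
from plant import manip
import cv2,numpy as np
s=manip.state();print(s["tool_pos"],s["contact_force"])
w=manip.grab_frame("wrist")[:,:,::-1];d=manip.grab_frame("side")[:,:,::-1]
r=lambda im,x,y,ww,h,W,H:cv2.resize(im[y:y+h,x:x+ww],(W,H),interpolation=cv2.INTER_CUBIC)
cv2.imwrite("pics/w4.png",np.hstack([r(w,220,130,200,300,400,600),r(d,340,220,160,240,400,600)]))
E
```

```text
[ 0.52372348 -0.18926385  0.19794377] [ 0.03345489 -0.83052647 -0.64768637]
```

View pics/w4.png

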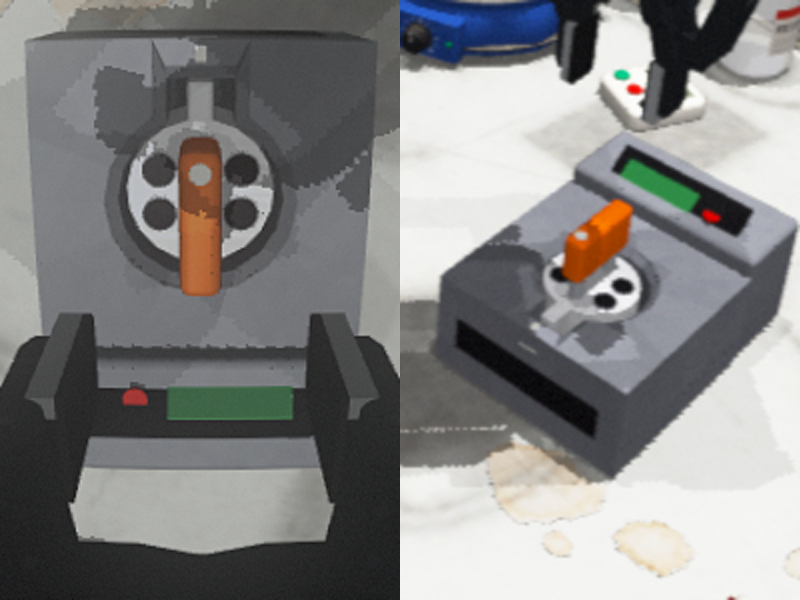

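The block sits in the well with its rib in the slot, upright and flush by eye, and the gripper is clear. I'll check this with numbers before handing in.

```bash
python3 - <<'E'
from h import *
from plant import manip
np.set_printoptions(precision=1,suppress=True)
w=manip.camera_params("wrist");s=manip.state();q=s["tool_rot"];T=R.from_quat([q[1],q[2],q[3],q[0]])
f=lambda n,u,v,z:print(n,T.inv().apply(ray(w,220+u/2,130+v/2,z,1)-s["tool_pos"])*1000)
f("cylL",125,192,.07);f("cylR",275,192,.07);f("flareL",106,192,.07);f("flareR",296,192,.07);f("dot",200,174,.115);f("far end",200,294,.115);f("rib tip",200,78,.07);f("slot end",200,66,.07)
E
```

```text
cylL [  0.3 -29.6 126.8]
cylR [  0.3  27.1 126.9]
flareL [  0.3 -36.9 126.8]
flareR [  0.3  35.1 126.9]
dot [18.4 -1.1 81.9]
far end [-22.1  -1.2  81.8]
rib tip [ 43.3  -1.2 126.9]
slot end [ 47.8  -1.2 127. ]
```

```bash
python3 -c "
from plant import manip
print(manip.job_done(),manip.state()['time'])"
```

```text
the job is handed in; nothing more can be done
the job is handed in; nothing more can be done
```

The orange-handled block is seated in the heater well with its rib in the slot. The arm let go and backed off, and I handed the job in at about 12.5 s of the 48 s allowed. The hand-in reports no verdict.

I gripped the block by its handle, turned it about 47° to line up with the slot, centred it using the wrist camera, and lowered it until it touched bottom. I opened the fingers only then and rose straight up.

**Seating height:** before release the tool stood at z = 83.1 mm, against 83.2 mm expected with the block on the well floor. There was about 4 N of upward contact.

**Position and angle:** the last wrist picture shows:
- The metal top measures 56.7 mm across when taken at the top-face height (56 mm given), so it is level to within about 3 mm.
- The block is centred in the well to within about 1–2 mm.
- The rib's angle looks right to within about 1–2°, and the handle looks upright.

**What disagreed:**
- A sideways force of about 5 N showed during insertion, so the block was touching one side of the well. I backed off 1.5 mm before release.
- The first well position, from the scene camera, was about 3 mm off sideways from the close-up view. I used the close-up.

The arm never came near the green-handled block or the red look-alike. I did not measure the green block again at the end.

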